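# Click the refill-day wheel round to the pointer

## Task

The refill-day wheel on the shelf is a few days behind. With a fingertip, flick its toothed edge anticlockwise (seen from above), gently and one click at a time with the finger taken off between clicks, until the tooth with the ball on top stands at the fixed pointer; do not go past it or take it round the other way. Only push the wheel: do not lift, tip or shove the dial, and leave the cups and the jar where they are.

Things in the scene. Friction and masses are not known exactly. Their poses are not given: they have to be found in the camera images.
- dial_base: the dial: a round aluminium base, 184 mm in diameter, 30 mm high, about 2.6 kg, standing loose on the shelf and not to be moved. Origin at the centre of its underside, on the wheel's upright axis. Its x axis points from there to the fixed pointer. The click wheel turns on top of it
- pointer_tip (a point): tip of the fixed pointer, a dark steel cone lying on top of the base near its edge with its tip towards the axis: it spans 66 to 91 mm from the axis and reaches 45 mm above the shelf
- wheel_centre (a point): middle of the white wheel on its upright axis: a hub of 36 mm radius with seven equal, evenly spaced radial teeth out to 65 mm from the axis, each 8 mm thick; hub and teeth span 33 to 59 mm above the shelf. The gaps between teeth are open above and outwards, down to the base's top (30 mm), and 37 mm wide at 52 mm from the axis, 42 mm at 58 mm
- day_wheel (a joint): angle of the wheel on the base, rad, anticlockwise from above positive, not wrapped. 0 = ball tooth at the pointer; it starts at about -1.80, -2.69 or -3.59. One click is 0.898 (1/7 turn). At rest a tooth is always in line with the pointer. Pushed past half a click it snaps on to the next rest; let go before, it springs back. Turning takes about 2 to 6 N at the teeth
- knob (a point): centre of the ball (20 mm in diameter, white) on top of the one marked tooth of the wheel, 54 mm from the wheel's axis and 66 mm above the shelf; its top is 76 mm above the shelf
- cup_a: stainless lidded cup, closed, 67 mm in diameter, 94 mm tall with its lid knob, about 0.25 kg, loose; origin at the centre of its underside. A bystander: leave it standing where it is
- cup_b: stainless lidded cup, closed, 67 mm in diameter, 94 mm tall with its lid knob, about 0.25 kg, loose; origin at the centre of its underside. A bystander: leave it standing where it is
- cup_c: stainless lidded cup, closed, 67 mm in diameter, 94 mm tall with its lid knob, about 0.25 kg, loose; origin at the centre of its underside. A bystander: leave it standing where it is
- jar: glass jar with a swing-top wire clamp, closed, 72 mm in diameter, about 98 mm tall, about 0.45 kg, loose; origin at the centre of its underside. A bystander: leave it standing where it is. The cups and the jar stand around the dial at its sides and far corners, 155 mm or more from its axis
There are look-alikes about, which are no part of the job. What is meant by the dial_base is not green, and is the larger of those in its own colour.

How it is judged:
By the outcome, as a careful person would: the job done as asked, in the order asked, and still so for the second after the job is handed in, with the robot touching nothing.
It also fails if it takes over 64 s, if anything falls off the work surface, if the arm or the gripper's body presses on something with over 40 N, if the wrist force passes 120 N, or if a joint passes its speed limit or range.

## Robot

A 7-joint arm with a two-finger parallel gripper is mounted at the origin on the work surface. World frame = base frame: x ahead of the robot, y to its left, z up, the work surface at z = 0. Lengths are in m, angles in rad, forces in N, time in s.
With the tool pointing down it reaches from about 0.4 to 0.85 m from the base axis. Payload 4.5 kg.
Tool frame: the origin (TCP) lies at the very end of the fingers, on their centre line; the grasp point (between the pads) lies 19 mm behind it (bot.hold_point_z is the distance from the TCP to the grasp point, in m); z points along the fingers, y is the direction in which the jaws open and shut (so a half turn about z gives the same grasp; the last joint's range is limited). The gripper opens to 85 mm and grips with 20 to 120 N. Pads are 22 mm wide; open, the fingers measure 114 mm over their backs; the gripper's body (76 mm by 85 mm) begins 54 mm behind the grasp point. The pads swing forward as they close: fully open they stand 13 mm farther back than shut.
Start: joints at [1.269, 0.689, -0.195, 1.565, 0.157, 0.902, -0.215], TCP at [0.206, -0.59, 0.206] pointing down, gripper open.
Joint ranges: [-3.01, 3.01], [-0.46, 2.08], [-1.47, 1.51], [0.13, 2.56], [-1, 4.14], [0.04, 2.09], [-2.66, 2.66]. Speed limits (rad/s): [2.57, 2.57, 3.14, 3.14, 3.14, 3.14, 3.14].

## Interface

Orientations are given as a unit quaternion [w, x, y, z].
In Python, from plant import bot gives the robot as it stands. The module is installed in compiled form; this text tells all that it offers. Calls block until the motion is done:
- bot.move_ptp(position, orientation): joint-space move of the TCP to a pose.
- bot.move_straight(position, velocity=0.15, orientation=None): straight line of the TCP; orientation=None keeps the orientation; velocity is the mean speed in m/s.
- bot.movej(angles): joint-space move.
- bot.gripper_to(opening): opening from 0.0 (shut) to 1.0 (fully open); the grip force is fixed at half the most; returns when the fingers have stopped.
- bot.hold(seconds).
- bot.solve_ik(position, orientation): joint angles nearest the present ones, or None.
- bot.read_state(): the state.
- bot.get_image(name): name is "scene" or "top" or "wrist"; returns a dict with "pixels" (420x560x3 uint8, red, green, blue), "range_z" (420x560 float32, m along the optical axis (not along the pixel's ray), 0 where there is no reading), "mtx" (3x3 intrinsics, pixels), "k1" (the pictures are not rectified: a ray, as slopes to the right and down, at radius r is drawn at 1 + k1 r^2 times it, then the intrinsics apply), "R" (3x3) and "t" (3): a world point X has camera coordinates R X + t; the wrist camera has in their place "hand_eye" (4x4, takes a point from camera to tool coordinates, whose origin is the TCP and whose axes are the flange's). Camera axes: x right, y down, z forward; pixel columns grow to the right and rows downward; lengths in m; the calibration is good to about 2 mm. A picture is of the moment at which its call begins: read the wrist's pose just before it.
A pose or a line that the arm cannot do raises bot.IKError and nothing moves.
- bot.close_job(): hands the job in, once; it reports no verdict.
Trained networks look in a picture, given as the dict that the camera call returned (one of the last four; its "shot" number tells which), for a name from the list of things; names that differ only in an ending like _2 or _b are one class to them, and where a whole thing is asked for, a point or a joint stands for the part that bears it (a point fixed in the world has none). Each returns a list of dicts, best first, with "confidence" (0 to 1); they miss things now and then, are a little off and sometimes report something else, mostly with a low value. They report only what shows in the picture. A call takes as long as a camera call. They do not tell look-alikes from the thing itself.
- bot.find_in(picture, query): "rect" ([left, top, width, height] in pixels, round what is visible of it).
- bot.mark_of(picture, query): "uv" ([column, row] in pixels: a listed point, or the origin of a listed thing).
The state is a dict: "time_s": time; "q": joint angles; "joint_velocities": joint speeds; "joint_torque": joint torques, N m; "position": TCP position; "eef_rot": TCP orientation; "force": force on the tool from outside, world axes, zero at the start; "ft_torque": the same for the moment, N m; "opening": opening from 0.0 (shut) to 1.0 (fully open).
Only numpy, scipy, OpenCV 4.12 (cv2) and the standard library are available. Lean on these libraries where they do the work, as an engineer would, in place of code of your own. Each camera call takes 0.05 s, during which the arm holds its last target. There are 200 camera calls.

## Working session

There is one attempt and no reset: what is moved stays moved. The work goes in short steps, each a Python script; the robot and the scene stay as the last script left them, time stands still between calls to the robot, and variables do not carry over. Pictures are saved under pics/ and viewed, about 8 in all and at most 12, crops included, and the job is handed in when it is done.

```bash
mkdir -p pics
cat > h.py <<'E'
import numpy as np, cv2
from plant import bot
def ray(p,uv):
    K=p["mtx"]; x=np.array([(uv[0]-K[0][2])/K[0][0],(uv[1]-K[1][2])/K[1][1]]); s=x.copy()
    for _ in range(20): s=x/(1+p["k1"]*(s@s))
    return np.array([s[0],s[1],1.])
def pose(p,st=None):
    if "R" in p and p.get("R") is not None: R=np.array(p["R"]);t=np.array(p["t"]);return R.T,-R.T@t
    w,x,y,z=st["eef_rot"]
    from scipy.spatial.transform import Rotation as Ro
    T=np.eye(4);T[:3,:3]=Ro.from_quat([x,y,z,w]).as_matrix();T[:3,3]=st["position"]
    M=T@np.array(p["hand_eye"]);return M[:3,:3],M[:3,3]
def at_z(p,uv,z,st=None):
    A,c=pose(p,st);d=A@ray(p,uv);return c+d*(z-c[2])/d[2]
def at_d(p,uv,st=None):
    A,c=pose(p,st);return c+A@(ray(p,uv)*p["range_z"][int(uv[1]),int(uv[0])])
def save(p,n,crop=None,f=1):
    im=p["pixels"][:,:,::-1]
    if crop: a,b,c,d=crop;im=im[b:d,a:c]
    cv2.imwrite("pics/"+n,cv2.resize(im,None,fx=f,fy=f,interpolation=cv2.INTER_CUBIC))
E
python3 - <<'E'
from h import *
s=bot.read_state();print(s["time_s"],s["position"],s["eef_rot"],s["force"])
for n in("top","scene"):
    p=bot.get_image(n);save(p,n+"1.png",f=1.4 if n=="top" else 1)
    for q,z in(("dial_base",0),("pointer_tip",.04),("wheel_centre",.046),("knob",.066),("cup_a",0),("jar",0)):
        for m in bot.mark_of(p,q): print(n,q,np.round(m["uv"]),round(m["confidence"],2),at_z(p,m["uv"],z).round(3))
E
```

```text
0.0 [ 0.20564008 -0.58944126  0.20466743] [-9.04019426e-04  9.85931582e-01  1.67146765e-01 -2.37703249e-04] [ 0.7521585  -0.58120134  0.43845397]
top dial_base [258. 125.] 0.87 [0.808 0.109 0.   ]
top dial_base [286. 321.] 0.65 [0.371 0.053 0.   ]
top dial_base [258. 227.] 0.56 [0.572 0.111 0.   ]
top pointer_tip [232. 104.] 0.98 [0.84  0.164 0.04 ]
top pointer_tip [266. 310.] 0.75 [0.395 0.093 0.04 ]
top pointer_tip [256. 224.] 0.6 [0.57  0.112 0.04 ]
top wheel_centre [253. 117.] 0.93 [0.807 0.118 0.046]
top wheel_centre [290. 318.] 0.85 [0.378 0.045 0.046]
top wheel_centre [254. 223.] 0.72 [0.571 0.115 0.046]
top knob [269. 312.] 0.74 [0.39  0.085 0.066]
top knob [232.  98.] 0.74 [0.843 0.161 0.066]
top knob [265. 247.] 0.66 [0.518 0.092 0.066]
top cup_a [338. 227.] 0.82 [ 0.569 -0.063  0.   ]
top cup_a [331. 161.] 0.76 [ 0.718 -0.052  0.   ]
top cup_a [169. 238.] 0.73 [0.55  0.303 0.   ]
top jar [178. 175.] 0.7 [0.692 0.289 0.   ]
scene dial_base [213. 184.] 0.8 [0.38  0.049 0.   ]
scene dial_base [375. 255.] 0.8 [0.807 0.12  0.   ]
scene dial_base [292. 204.] 0.73 [0.573 0.121 0.   ]
scene pointer_tip [317. 210.] 0.87 [0.647 0.118 0.04 ]
scene pointer_tip [409. 243.] 0.76 [0.859 0.166 0.04 ]
scene pointer_tip [226. 169.] 0.59 [0.4   0.083 0.04 ]
scene wheel_centre [376. 249.] 0.86 [0.81  0.107 0.046]
scene wheel_centre [211. 176.] 0.79 [0.39  0.041 0.046]
scene wheel_centre [290. 193.] 0.75 [0.571 0.115 0.046]
scene wheel_centre [291. 209.] 0.53 [0.601 0.08  0.046]
scene knob [403. 240.] 0.58 [0.848 0.149 0.066]
scene knob [226. 166.] 0.57 [0.411 0.074 0.066]
scene cup_a [328. 158.] 0.94 [0.559 0.296 0.   ]
scene cup_a [298. 285.] 0.92 [ 0.716 -0.045  0.   ]
scene cup_a [244. 257.] 0.72 [ 0.578 -0.062  0.   ]
scene cup_a [292. 191.] 0.71 [0.551 0.152 0.   ]
scene cup_a [295. 203.] 0.18 [0.578 0.126 0.   ]
scene jar [372. 180.] 0.62 [0.688 0.303 0.   ]
scene jar [293. 194.] 0.54 [0.557 0.146 0.   ]
```

View pics/top1.png

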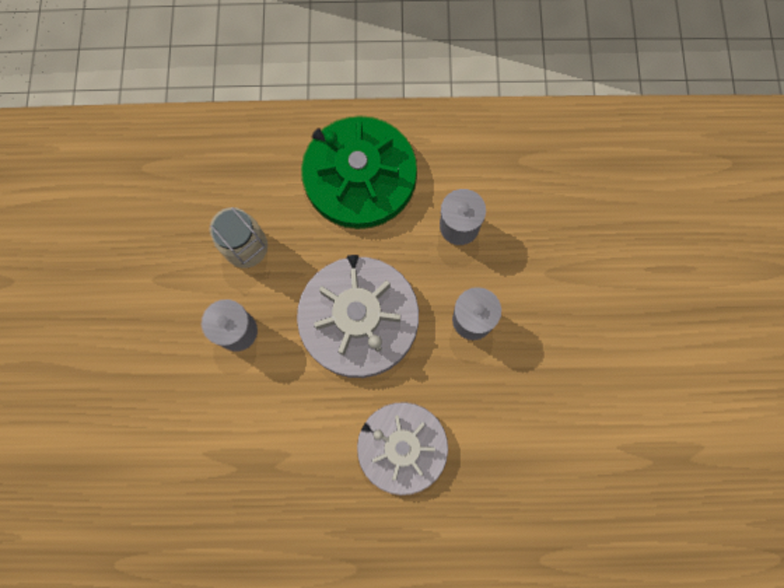

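View pics/scene1.png

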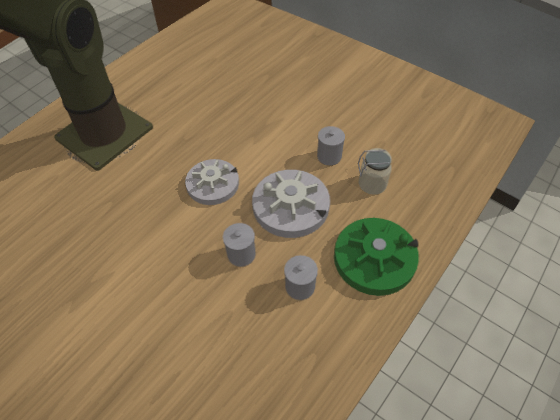

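The middle aluminium dial (view 1, about (357,311); larger than the near one) is the target. Its pointer is at about (353,262) and its ball is at lower right, about (374,342). That gives about -154°, so three clicks. View 2 agrees. Next I'll hover over it for a closer measurement.

```bash
cat >> h.py <<'E'
from scipy.spatial.transform import Rotation as Ro
def down(th):
    y=np.array([np.cos(th),np.sin(th),0]);z=np.array([0,0,-1.]);q=Ro.from_matrix(np.c_[np.cross(y,z),y,z]).as_quat();return [q[3],*q[:3]]
def cloud(p,st=None):
    A,c=pose(p,st);K=np.array(p["mtx"]);d=np.array(p["range_z"])
    v,u=np.mgrid[0:d.shape[0],0:d.shape[1]];m=d>0
    x=np.c_[(u[m]-K[0,2])/K[0,0],(v[m]-K[1,2])/K[1,1]];s=x.copy()
    for _ in range(20): s=x/(1+p["k1"]*(s**2).sum(1))[:,None]
    return (A@(np.c_[s,np.ones(len(s))]*d[m][:,None]).T).T+c
def dial(p,st=None,c0=(.572,.115)):
    P=cloud(p,st);c=np.array(c0);P=P[np.hypot(*(P[:,:2]-c).T)<.11]
    for lo,hi,n in((.022,.036,"base"),(.054,.062,"wheel"),(.068,.08,"ball"),(.0375,.047,"ptr")):
        S=P[(P[:,2]>lo)&(P[:,2]<hi)]
        if n=="ptr": S=S[np.hypot(*(S[:,:2]-c).T)>.07]
        if len(S)>5:
            (x,y),r=cv2.minEnclosingCircle(S[:,:2].astype(np.float32));m=np.median(S,0)
            if n=="base": c=np.array([x,y])
            print(n,len(S),"circ",np.round([x,y,r],4),"med",m.round(4),"ang",round(float(np.degrees(np.arctan2(m[1]-c[1],m[0]-c[0]))),1))
E
python3 - <<'E'
from h import *
dial(bot.get_image("top"))
cs=[(bot.solve_ik([.572,.115,.27],down(t)),t) for t in np.radians([100,-80])];print(cs)
for th in (77,103,129):
  for f in (0,180):
    q=bot.solve_ik([.572+.064*np.cos(np.radians(th)),.115+.064*np.sin(np.radians(th)),.04],down(np.radians(th+f)));print(th,f,None if q is None else np.round(q,2))
t=min((c for c in cs if c[0] is not None),key=lambda c:abs(c[0][6]))[1]
bot.move_ptp([.49,.115,.30],down(t))
bot.gripper_to(0)
s=bot.read_state();p=bot.get_image("wrist");save(p,"w1.png");print(t,s["time_s"]);dial(p,s)
for q,z in(("pointer_tip",.04),("wheel_centre",.059),("knob",.066)):
    for m in bot.mark_of(p,q): print(q,np.round(m["uv"]),round(m["confidence"],2),at_z(p,m["uv"],z,s).round(4))
E
```

```text
base 4235 circ [0.5703 0.1147 0.0921] med [0.5624 0.1108 0.0303] ang -153.9
wheel 1165 circ [0.5705 0.1147 0.0649] med [0.5685 0.1166 0.0591] ang 134.3
ball 74 circ [0.5238 0.0872 0.01  ] med [0.5228 0.0876 0.0736] ang -150.3
ptr 46 circ [0.6552 0.1195 0.0101] med [0.6554 0.1201 0.0412] ang 3.6
[(array([ 0.2694741 ,  0.72903435, -1.03183861,  1.58854225,  0.65804435,
        1.20780037,  0.85198892]), np.float64(1.7453292519943295)), (array([-0.1574477 ,  0.56175267, -0.20276291,  1.61122491,  0.12936641,
        0.98178648, -1.79812654]), np.float64(-1.3962634015954636))]
77 0 [-0.05  0.96 -0.58  1.71  0.75  0.71  0.31]
77 180 [-0.48  0.91  0.21  1.73 -0.33  0.53 -1.87]
103 0 [-0.03  0.95 -0.64  1.79  0.85  0.7   0.64]
103 180 [-0.44  0.88  0.1   1.82 -0.17  0.46 -1.57]
129 0 [ 0.17  1.08 -1.05  1.87  1.17  0.98  0.81]
129 180 [-0.38  0.85 -0.01  1.9   0.01  0.39 -1.28]
1.7453292519943295 4.2167
base 5963 circ [0.5729 0.1159 0.0918] med [0.546  0.105  0.0301] ang -157.9
wheel 2064 circ [0.5728 0.1152 0.0644] med [0.5683 0.1162 0.059 ] ang 176.7
ball 143 circ [0.5269 0.0882 0.0098] med [0.5257 0.0884 0.0733] ang -149.7
pointer_tip [274. 361.] 0.87 [0.8475 0.1675 0.04  ]
pointer_tip [271. 258.] 0.79 [0.6352 0.1272 0.04  ]
pointer_tip [277. 103.] 0.62 [0.3983 0.0958 0.04  ]
wheel_centre [267. 224.] 0.89 [0.5715 0.1104 0.059 ]
wheel_centre [251.  82.] 0.59 [0.379  0.0583 0.059 ]
knob [270. 100.] 0.66 [0.3974 0.0866 0.066 ]
knob [254. 194.] 0.61 [0.5267 0.0846 0.066 ]
```

View pics/w1.png

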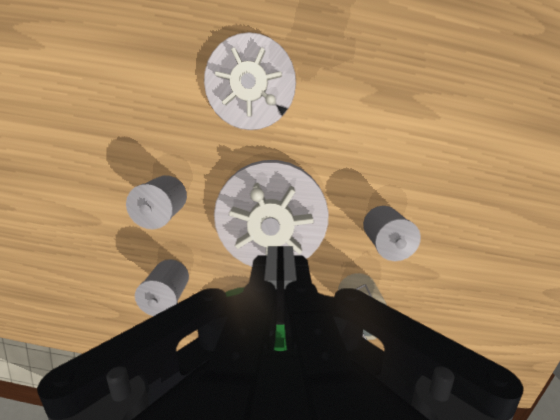

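View 3 confirms the ball at about (254,194), the pointer behind the fingers, and clear space around the wheel. Both cameras put the centre at about (0.572, 0.115), the pointer at +3.6° and the ball at -150° (three clicks to go). First click now.

```bash
cat >> h.py <<'E'
C=np.array([.5717,.1151]);PH=3.6
def at(a,z,r=.064):
    t=np.radians(a+PH);return [*(C+r*np.array([np.cos(t),np.sin(t)])),z],down(t)
def click(a0=77.1,sweep=51.4,n=5):
    p,o=at(a0,.085);bot.move_straight(p,.12,o)
    p,o=at(a0,.041);bot.move_straight(p,.06,o);s=bot.read_state();print("down",s["force"].round(1) if hasattr(s["force"],"round") else s["force"],np.round(s["position"],4))
    for a in np.linspace(a0,a0+sweep,n+1)[1:]:
        p,o=at(a,.041);bot.move_straight(p,.045,o);s=bot.read_state();print(round(a,1),np.round(s["force"],1),round(s["time_s"],2))
    p,o=at(a0+sweep,.085);bot.move_straight(p,.08,o)
def look(n):
    p=bot.get_image("top");save(p,n,(190,150,330,290),4);dial(p)
E
python3 - <<'E'
from h import *
p,o=at(77.1,.13);bot.move_ptp(p,o)
click()
p,o=at(128.5,.13);bot.move_straight(p,.12,o);look("t2.png")
s=bot.read_state();print(s["time_s"]);w=bot.get_image("wrist");dial(w,s);save(w,"w2.png")
E
```

```text
down [0.1 0.6 0.2] [0.5822 0.1786 0.0412]
87.4 [-0.8  0.1  0.2] 7.06
97.7 [-0.3 -0.3  0.5] 7.47
107.9 [0.2 0.5 0.4] 7.88
118.2 [ 0.7  0.5 -0.6] 8.28
128.5 [-1.  -1.   0.6] 8.69
base 1641 circ [0.5317 0.1137 0.0825] med [0.5138 0.1168 0.0303] ang 170.1
wheel 182 circ [0.5333 0.1117 0.0355] med [0.5377 0.125  0.059 ] ang 62.2
ball 73 circ [0.5239 0.0871 0.0097] med [0.5236 0.0875 0.0728] ang -107.3
9.9667
base 17575 circ [0.5735 0.1163 0.0924] med [0.5486 0.1047 0.03  ] ang -155.1
wheel 6659 circ [0.5728 0.1164 0.0651] med [0.5689 0.1169 0.059 ] ang 172.4
ball 498 circ [0.5264 0.0889 0.0099] med [0.5251 0.0894 0.0733] ang -150.9
ptr 211 circ [0.6596 0.1231 0.01  ] med [0.6581 0.1229 0.0411] ang 4.5
```

View pics/t2.png

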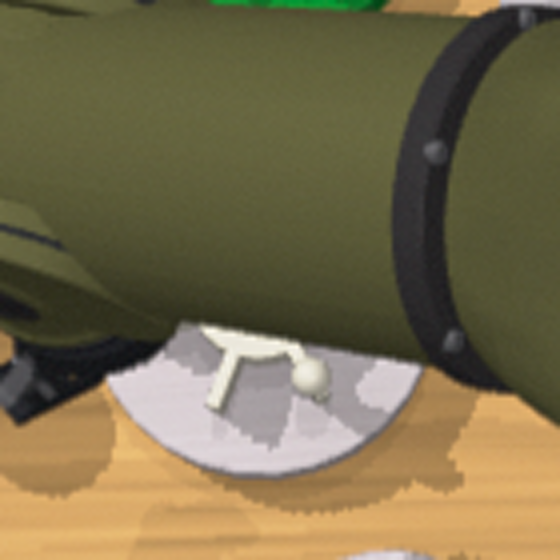

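View pics/w2.png

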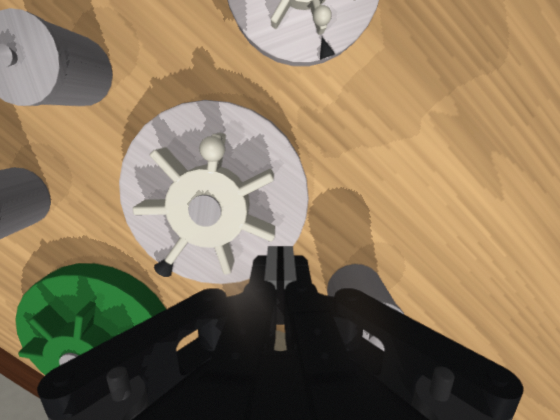

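View 4: the ball is still at (212,150), so the wheel did not turn, and the forces at the stops show no contact. I'll measure the real fingertip extents from wrist depth.

Run:
```python
from h import *
s=bot.read_state();p=bot.get_image("wrist")
P=cloud(p,s)
w,x,y,z=s["eef_rot"];R=Ro.from_quat([x,y,z,w]).as_matrix();L=(P-s["position"])@R
print(s["position"],np.round(R,2).tolist(),s["opening"])
for lo,hi in((-.005,.008),(-.012,-.005),(-.02,-.012),(-.03,-.02),(-.045,-.03),(-.06,-.045)):
    S=L[(L[:,2]>lo)&(L[:,2]<hi)&(np.abs(L[:,0])<.1)&(np.abs(L[:,1])<.1)]
    print(lo,hi,len(S),S.min(0).round(3) if len(S) else"",S.max(0).round(3) if len(S) else "")
```

```text
[0.52826225 0.16194521 0.12900574] [[-0.74, -0.67, -0.0], [-0.67, 0.74, -0.0], [0.0, 0.0, -1.0]] -0.001219240029485131
-0.005 0.008 0  
-0.012 -0.005 0  
-0.02 -0.012 0  
-0.03 -0.02 25 [ 0.009 -0.006 -0.03 ] [ 0.01   0.007 -0.028]
-0.045 -0.03 654 [ 0.005 -0.013 -0.045] [ 0.011  0.014 -0.03 ]
-0.06 -0.045 870 [ 0.004 -0.013 -0.06 ] [ 0.01   0.014 -0.045]
```

Run:
```python
from h import *
s=bot.read_state();p=bot.get_image("wrist")
H=np.linalg.inv(np.array(p["hand_eye"]));K=np.array(p["mtx"])
print(np.round(p["hand_eye"],3).tolist())
for X in([0,0,0],[.011,0,0],[.011,0,-.028],[.011,.013,-.03],[.011,0,-.01]):
    c=H@np.array([*X,1]);a=c[:2]/c[2];a=a*(1+p["k1"]*(a@a));print(X,np.round(K[:2,:2]@a+K[:2,2],1),c[2].round(3))
d=p["range_z"]
for r in (230,240,244,248,252,256,260,270,280): print(r,np.round(d[r,262:300:4],3))
save(p,"w3.png",(220,190,340,310),5)
```

```text
[[0.0, -0.956, -0.295, 0.074], [1.0, 0.0, -0.0, 0.001], [0.0, -0.295, 0.956, -0.168], [0.0, 0.0, 0.0, 1.0]]
[0, 0, 0] [279.1 239.9] 0.183
[0.011, 0, 0] [279.1 223.4] 0.179
[0.011, 0, -0.028] [279.  242.1] 0.153
[0.011, 0.013, -0.03] [304.1 243.7] 0.151
[0.011, 0, -0.01] [279.1 229.4] 0.17
230 [0.257 0.26  0.266 0.271 0.288 0.286 0.288 0.288 0.286 0.287]
240 [0.29  0.29  0.259 0.289 0.29  0.291 0.292 0.291 0.291 0.323]
244 [0.292 0.292 0.292 0.291 0.29  0.29  0.292 0.293 0.322 0.323]
248 [0.292 0.292 0.148 0.149 0.149 0.149 0.149 0.148 0.325 0.325]
252 [0.293 0.294 0.146 0.146 0.144 0.145 0.145 0.145 0.326 0.327]
256 [0.15  0.14  0.14  0.14  0.14  0.141 0.14  0.14  0.149 0.149]
260 [0.144 0.137 0.136 0.136 0.136 0.136 0.137 0.136 0.145 0.145]
270 [0.137 0.127 0.127 0.127 0.126 0.127 0.127 0.128 0.129 0.136]
280 [0.126 0.12  0.119 0.119 0.12  0.12  0.119 0.12  0.12  0.128]
```

View pics/w3.png

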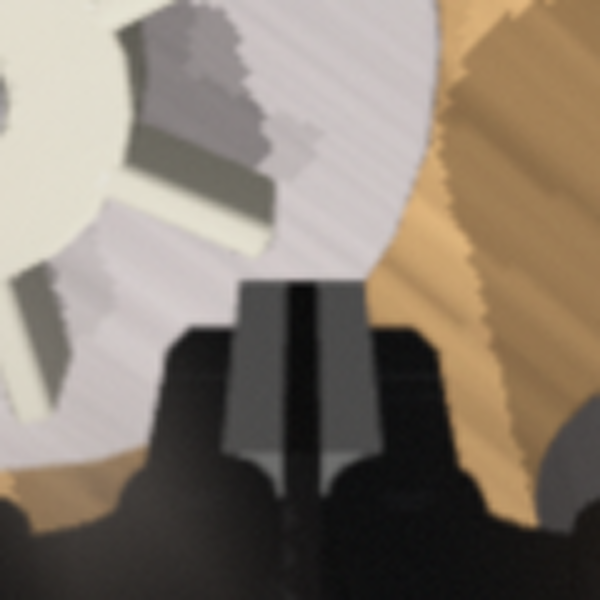

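View 5 shows the grey fingertips ending at row about 247. Depth there is 0.149 m against 0.18 m expected, so the shut tips end about 28 mm short of the reported TCP and passed above the teeth. I'll cross-check with the scene camera before descending further.

Run:
```python
from h import *
s=bot.read_state()
for n in("scene",):
    p=bot.get_image(n);P=cloud(p);d=P[:,:2]-s["position"][:2]
    S=P[(np.hypot(*d.T)<.03)&(P[:,2]>.075)];print(n,s["position"],len(S),np.sort(S[:,2])[:12].round(3),np.histogram(S[:,2],bins=np.arange(.08,.3,.01)))
    q=S[S[:,2]<.2]; print(q.min(0),q.max(0))
p0,o=at(128.5,.13)
A,c=pose(p);c=A.T@(np.array(s["position"])-c);K=np.array(p["mtx"]);a=c[:2]/c[2];a=a*(1+p["k1"]*(a@a));u=K[:2,:2]@a+K[:2,2];print(u)
x,y=map(int,u);save(p,"s2.png",(max(0,x-60),max(0,y-60),x+60,y+60),5)
```

```text
scene [0.52831288 0.16217528 0.1291001 ] 237 [0.156 0.157 0.157 0.159 0.159 0.16  0.161 0.161 0.161 0.161 0.162 0.163] (array([ 0,  0,  0,  0,  0,  0,  0,  6, 27, 29, 13,  0,  6, 18, 31, 25, 25,
       34, 19,  0,  0]), array([0.08, 0.09, 0.1 , 0.11, 0.12, 0.13, 0.14, 0.15, 0.16, 0.17, 0.18,
       0.19, 0.2 , 0.21, 0.22, 0.23, 0.24, 0.25, 0.26, 0.27, 0.28, 0.29]))
[0.52457765 0.14485865 0.15555786] [0.54335001 0.16506713 0.18418393]
[287.42277089 148.08724688]
```

View pics/s2.png

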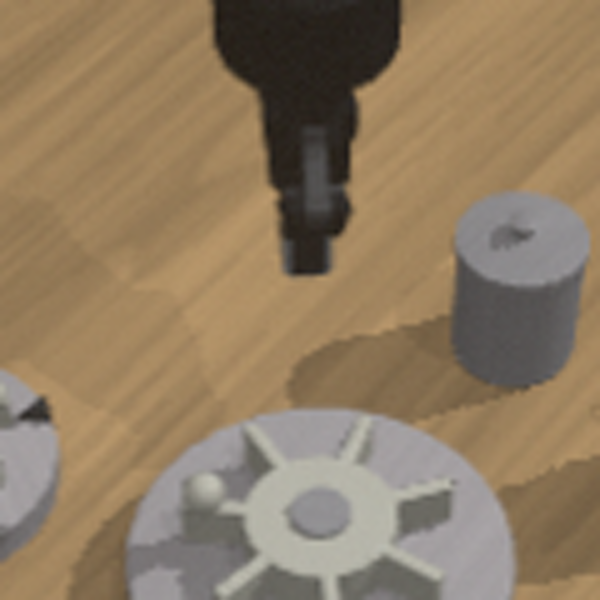

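View 6 (tip at crop (305,272), TCP expected at (300,300)) and the scene depth both put the tip about 27 mm above the reported TCP. I'll correct for it and descend with force checks.

```bash
cat >> h.py <<'E'
OFF=.027
def click(a0=77.1,sweep=51.4,n=5,tip=.040,r=.061):
    b=lambda a,z: at(a,z-OFF,r)
    for z,v in((.09,.12),(.062,.08),(.055,.05),(.048,.05),(tip,.05)):
        p,o=b(a0,z);bot.move_straight(p,v,o);s=bot.read_state();f=np.round(s["force"],1)
        if np.linalg.norm(f)>5: print("contact at",z,f);p,o=b(a0,.1);bot.move_straight(p,.08,o);return False
    print("down",f,np.round(s["position"],4))
    for a in np.linspace(a0,a0+sweep,n+1)[1:]:
        p,o=b(a,tip);bot.move_straight(p,.045,o);s=bot.read_state();print(round(a,1),np.round(s["force"],1),round(s["time_s"],2))
    p,o=b(a0+sweep,.09);bot.move_straight(p,.08,o);return True
E
python3 - <<'E'
from h import *
p,o=at(77.1,.10);bot.move_straight(p,.15,o)
click()
p,o=at(128.5,.13);bot.move_straight(p,.12,o)
s=bot.read_state();print(s["time_s"]);w=bot.get_image("wrist");dial(w,s);save(w,"w4.png")
E
```

```text
down [-0.4 -0.2  0.1] [0.5812 0.1751 0.0125]
87.4 [0.6 0.4 1.5] 13.46
97.7 [1.7 0.7 0.5] 13.85
107.9 [3.9 0.6 0.4] 14.24
118.2 [-0.3  0.  -0.4] 14.63
128.5 [ 0.5 -0.3 -0.5] 15.03
16.5083
base 17480 circ [0.5733 0.1159 0.092 ] med [0.5468 0.105  0.03  ] ang -157.6
wheel 6665 circ [0.5728 0.1162 0.065 ] med [0.5687 0.1167 0.059 ] ang 170.6
ball 450 circ [0.5646 0.0626 0.0098] med [0.5631 0.0637 0.0734] ang -101.1
ptr 215 circ [0.6599 0.1227 0.0099] med [0.6582 0.1228 0.0412] ang 4.7
```

View pics/w4.png

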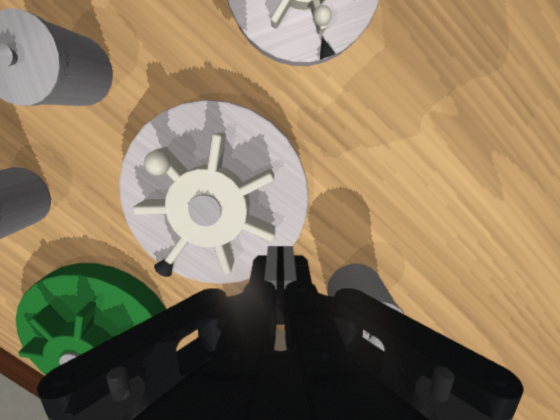

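View 7: the ball moved from (212,150) to (157,162), exactly one click, and the base has not moved. Two more to go, with a check between them.

Run:
```python
from h import *
p,o=at(77.1,.10);bot.move_straight(p,.15,o)
click()
p,o=at(128.5,.13);bot.move_straight(p,.12,o)
s=bot.read_state();print(s["time_s"]);w=bot.get_image("wrist");dial(w,s)
```

```text
down [0.7 0.2 0.2] [0.5812 0.1751 0.0125]
87.4 [ 0.4 -0.6  0.3] 19.85
97.7 [ 1.8  0.2 -0.2] 20.24
107.9 [ 3.2  0.5 -0.8] 20.63
118.2 [-0.8  0.8  0.8] 21.02
128.5 [-0.2  1.2  0.7] 21.42
22.9
base 17506 circ [0.5732 0.1158 0.0919] med [0.5469 0.1051 0.03  ] ang -157.9
wheel 6719 circ [0.5727 0.1162 0.065 ] med [0.5667 0.1162 0.059 ] ang 176.3
ball 401 circ [0.6092 0.0769 0.0098] med [0.6072 0.0774 0.0731] ang -48.5
ptr 220 circ [0.6596 0.1229 0.0101] med [0.6585 0.1227 0.0409] ang 4.7
```

Run:
```python
from h import *
p,o=at(77.1,.10);bot.move_straight(p,.15,o)
click()
p,o=at(128.5,.13);bot.move_straight(p,.12,o)
s=bot.read_state();w=bot.get_image("wrist");dial(w,s)
bot.move_straight([s["position"][0],s["position"][1],.25],.15)
bot.move_ptp([.30,-.45,.28],s["eef_rot"])
p=bot.get_image("top");dial(p);save(p,"t5.png",f=1.4);print(bot.read_state()["time_s"])
for q in("cup_a","jar"):
    for m in bot.mark_of(p,q): print(q,np.round(m["uv"]),round(m["confidence"],2),at_z(p,m["uv"],0).round(3))
```

```text
down [-0.2  0.3 -0.1] [0.5812 0.1751 0.0125]
87.4 [ 0.4 -0.4 -0.2] 26.24
97.7 [1.2 0.2 0. ] 26.63
107.9 [3.9 0.1 0.3] 27.02
118.2 [0.2 0.3 0.1] 27.42
128.5 [-0.3 -0.5 -0.9] 27.81
base 17568 circ [0.5733 0.1159 0.092 ] med [0.5471 0.1029 0.03  ] ang -153.6
wheel 6777 circ [0.5729 0.1161 0.065 ] med [0.5671 0.1146 0.059 ] ang -168.6
ball 343 circ [0.6259 0.1202 0.0098] med [0.6236 0.1196 0.0729] ang 4.2
ptr 139 circ [0.6629 0.1234 0.0092] med [0.6601 0.1231 0.0419] ang 4.8
base 4241 circ [0.5705 0.1146 0.0918] med [0.5597 0.1103 0.0303] ang -158.5
wheel 1159 circ [0.5701 0.1143 0.0648] med [0.5664 0.1147 0.0591] ang 177.9
ball 69 circ [0.6239 0.1179 0.0098] med [0.623  0.1176 0.0729] ang 3.4
ptr 41 circ [0.6536 0.1208 0.0099] med [0.6548 0.1218 0.0413] ang 4.9
32.675
cup_a [328. 160.] 0.79 [ 0.721 -0.046  0.   ]
cup_a [337. 228.] 0.76 [ 0.566 -0.061  0.   ]
cup_a [164. 237.] 0.56 [0.553 0.313 0.   ]
jar [177. 174.] 0.94 [0.694 0.29  0.   ]
```

View pics/t5.png

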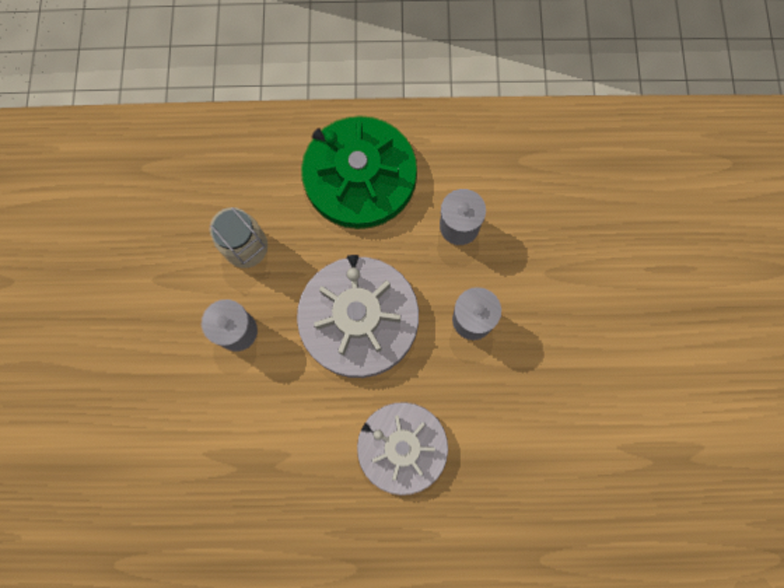

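View 8: the ball at (353,273) stands right at the pointer (353,262). The cups, jar and dials are where they were.

```bash
python3 -c "
from h import *
bot.close_job()"
```

```text
the job is handed in; nothing more can be done
```

The ball tooth now stands at the pointer and the job is handed in. I turned the larger aluminium dial's wheel anticlockwise by three separate clicks, lifting the finger clear after each.

- **Wheel position:** the ball went from about -150° to -101°, -48° and then +4°. The last check puts the ball at 3.4° (top camera) or 4.2° (wrist camera) and the pointer at 4.9° and 4.8°. They agree within measuring error.
- **Dial, cups and jar:** the dial centre stayed within 0.5 mm. The cups and jar look unmoved in the before and after pictures. The networks' positions for one cup differ by about 1 cm, which I put down to their noise.
- **Forces and time:** the highest tool force read, at the stops along each push, was about 4 N. The arm finished at about 33 s.

**What disagreed:** the first stroke touched nothing. The shut fingertips end about 27 mm short of the reported TCP, shown by both wrist and scene depth, so that stroke passed above the teeth. I corrected for this on the three strokes that counted.

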